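# Change the tool rest behind the cup and the chuck

## Task

Change over the tool rests: first stand the brass cup and the wooden chuck, which hem in the long T-shaped rest in the wooden tray, both upright on the black rubber mat. Then lay the long rest flat on the free near half of the tool board, and after it lay the short rest from the board in the tray, in the place and direction the long one had (bar to the back). Last, stand the cup and the chuck back exactly where each stood at the start, never tipping one over, and leave the brass bowl in front of the tray alone.

Things in the scene. Friction and masses are not known exactly. Their poses are not given: they have to be found in the camera images.
- cup_center (a point): brass cup, an upright straight tumbler, 58 mm diameter, 78 mm high, wall 4 mm, about 0.3 kg; bright above, dark casting skin below. The point is its centre, half-way up, z along its axis. Stands in the tray left or right of the long rest's stem (varies), some 9 mm from stem and bar. Grip it across its diameter in its upper half, where the fingers pass above bar and stem
- chuck_center (a point): wooden chuck, an upright pale wooden cylinder, 62 mm diameter, 76 mm high, with a steel ring at its foot and a shallow hollow in its top, about 0.2 kg. The point is its centre, half-way up, z along its axis. Stands in the tray on the other side of the stem, some 6 mm from stem and bar; grip it like the cup
- long_rest_grip (a point): long steel tool rest, a T lying flat: bar 180 mm long (y), 24 wide, 12 high, and a round stem, 24 mm diameter. The point, where to grip across the stem (near the centre of mass), is on the stem's axis 12 mm above the underside. x runs along the stem to the bar: bar front at +22, bar centre at +34, stem's free end at -68 mm; z up. About 0.7 kg. Starts in the tray at rest_place
- short_rest_grip (a point): short steel tool rest, the same T with a bar only 100 mm long; other sizes, the point and the axes as for the long one. About 0.5 kg. Starts on the far half of the tool board, its point about 75 mm to +x of the board's centre, stem towards the robot
- rest_place (a point): the place of the rest in the tray: the point where the grip point of the tool rest belongs when it lies on the tray's floor (12 mm above the floor), x pointing to the tray's back, along which the rest's x must lie
- tray: fixed shallow wooden tray, 200 mm deep (x) by 260 mm wide (y), floor 8 mm thick, rim 22 mm high and 14 mm thick. Origin at the centre of its underside, x to its back, away from the robot; rest_place is at x = +26, y = 0, z = +20 mm. A lathe centre and a chuck key, under 18 mm high, lie along its front rim; they do not matter
- board: fixed tool board of three planks, 280 mm deep (x) by 220 mm wide (y), 12 mm thick; origin at the centre of its underside, top at z = +12 mm, x away from the robot. The long rest goes on its near half: grip point about 65 mm to -x of the centre, stem towards -x. It is on the robot's left or right, the mat on the other side
- mat: fixed black rubber mat, 200 mm by 200 mm, 4 mm thick, for setting things aside; origin at the centre of its underside, top at z = +4 mm
- bowl_center (a point): finished brass bowl, 100 mm diameter, 46 mm high, loose on the bench in front of the tray; the point is half-way up its axis. To be left alone
Things that resemble listed ones, but are neither listed nor needed, are in the scene too. Leave any green or pink look-alike of the part that bears cup_center alone.

How it is judged:
By the outcome, as a careful person would: the job done as asked, in the order asked, and still so for the second after the job is handed in, with the robot touching nothing.
It also fails if it takes over 138 s, if anything falls off the work surface, if the arm or the gripper's body presses on something with over 40 N, if the wrist force passes 120 N, or if a joint passes its speed limit or range.

## Robot

A 6-joint arm with a two-finger parallel gripper is mounted at the origin on the work surface. World frame = base frame: x ahead of the robot, y to its left, z up, the work surface at z = 0. Lengths are in mm, angles in rad, forces in N, time in s.
With the tool pointing down it reaches from about 275 to 750 mm from the base axis. Payload 10.2 kg.
Tool frame: the origin (TCP) lies at the very end of the fingers, on their centre line; the grasp point (between the pads) lies 19 mm behind it; z points along the fingers, y is the line along which they close (so a half turn about z gives the same grasp; the last joint's range is limited). The gripper opens to 85 mm and grips with 20 to 120 N. Pads are 22 mm wide; open, the fingers measure 114 mm over their backs; the gripper's body (76 mm by 85 mm) begins 54 mm behind the grasp point. The pads swing forward as they close: fully open they stand 13 mm farther back than shut.
Start: joints at [-1.54, 0.313, 1.498, -0, 1.331, -0.223], TCP at [131.806, -508.191, 231.294] pointing down, gripper open.
Joint ranges: [-2.94, 2.94], [-0.97, 2.17], [0.19, 2.56], [-1.23, 4.37], [0.02, 3.11], [-2.88, 2.88]. Speed limits (rad/s): [2.39, 2.39, 3.01, 3.14, 3.14, 3.14].

## Interface

Orientations are given as a unit quaternion [w, x, y, z].
In Python, from rig import ctrl gives the robot as it stands.
- The arm moves only by the shell command python3 -m inch 'ROWS' [OPENING] [FORCE]. ROWS is text: rows parted by semicolons, each of 6 numbers parted by spaces: the shift along the tool's x, y, z in mm, then the turn, a rotation vector about the tool's x, y, z in units of 6 degrees (1.0 is 6 degrees). A call has exactly 10 rows; each row shifts and turns the commanded pose from where the row before left it, along the tool's axes as they then stand; what a row does not reach is not made up. A row lasts 1/12 s, in which the tool goes at most 41.7 mm and 7.16 degrees, less where a joint would pass 70% of its speed; a pose out of reach is approached as far as the arm can. A call with a gripper value outside its range is refused whole. OPENING is the opening, from 0 (shut) to 1 (fully open), set as the call begins (- or left out, the last holds). The fingers move at their own pace and stop on an object; FORCE is the grip in N (left out, the last holds). Time passes only in rows, so rows that do not move let the fingers close, or fill a call up. It gives the time, the measured TCP pose, the force, the opening and the grip force at its end, in the units of the state.
- ctrl.sense(): the state, without advancing time (a new reading comes with each control period).
- ctrl.capture(name): name is "side" or "top"; returns a dict with "image" (400x640x3 uint8, red, green, blue), "intrinsics" (3x3 intrinsics, pixels), "D" ([k1, k2, p1, p2, k3] as OpenCV has them; the pictures are not rectified), "rvec" (rotation vector, rad) and "tvec" (3), from world to camera coordinates, as OpenCV has them. Camera axes: x right, y down, z forward; pixel columns grow to the right and rows downward; lengths in mm; the calibration is good to about 2 mm. A picture is of the moment at which its call begins. There is no depth.
- ctrl.finish_job(): hands the job in; it is judged then, once.
The state is a dict: "time_s": time; "joints": joint angles; "dq": joint speeds; "tau": joint torques, N m; "eef_pos": TCP position; "ee_rot": TCP orientation; "force": force on the tool from outside, world axes, zero at the start; "wrist_torque": the same for the moment, N m; "grip_width": opening from 0.0 (shut) to 1.0 (fully open); "grip_force": force on a finger pad.
Only numpy, scipy, OpenCV 4.12 (cv2) and the standard library are available. Lean on these libraries where they do the work, as an engineer would, in place of code of your own. Each camera call takes 0.05 s, during which the arm holds its last target. There are 200 camera calls.

## Working session

There is one attempt and no reset: what is moved stays moved. The work goes in short steps, Python scripts to look and compute and a shell command to move; the robot and the scene stay as the last step left them, time stands still between calls to the robot, and variables do not carry over. Pictures are saved under pics/ and viewed, at most 14 in all, crops included, and the job is handed in when it is done.

```bash
ls; mkdir -p pics
python3 - <<'E'
from rig import ctrl
import cv2
for n in("top","side"):
    c=ctrl.capture(n); cv2.imwrite(f"pics/{n}0.png",c["image"][:,:,::-1])
    print(n,c["intrinsics"],c["D"],c["rvec"],c["tvec"])
print(ctrl.sense())
E
```

```text
pics
top [[373.35650209   0.         315.56442609]
 [  0.         373.35650209 198.16374336]
 [  0.           0.           1.        ]] [-0.08907852  0.          0.          0.          0.        ] [ 2.15019537 -2.14740145  0.14122603] [  -3.72498932  575.07326775 1091.94834902]
side [[410.15765035   0.         319.96623998]
 [  0.         410.15765035 207.65397218]
 [  0.           0.           1.        ]] [-0.03683151  0.          0.          0.          0.        ] [ 2.28235804 -0.12617922  0.04382849] [-552.00833127   75.91896054 1073.61782299]
{'time_s': 0.1, 'joints': array([-1.54039059e+00,  3.13384126e-01,  1.49836293e+00, -2.16935750e-05,
        1.33100257e+00, -2.23371972e-01]), 'dq': array([ 5.28648384e-04, -3.52679982e-03, -8.63433982e-04,  1.64996086e-03,
       -7.39598808e-05, -6.50944698e-04]), 'tau': array([ 2.21691997e-03, -4.12902153e+01, -2.60145181e+01, -1.37021198e-04,
        3.01768268e-03, -3.28992471e-06]), 'eef_pos': array([ 131.79766039, -507.94700653,  230.79669738]), 'ee_rot': array([-5.76811419e-04,  9.91959912e-01,  1.26551165e-01,  4.52417386e-05]), 'force': array([0.4589529 , 0.01076738, 1.32622043]), 'wrist_torque': array([ 0.02521559, -0.00298656,  0.01586667]), 'grip_force': 0.0, 'grip_width': 1.0001498364834533}
```

View pics/top0.png

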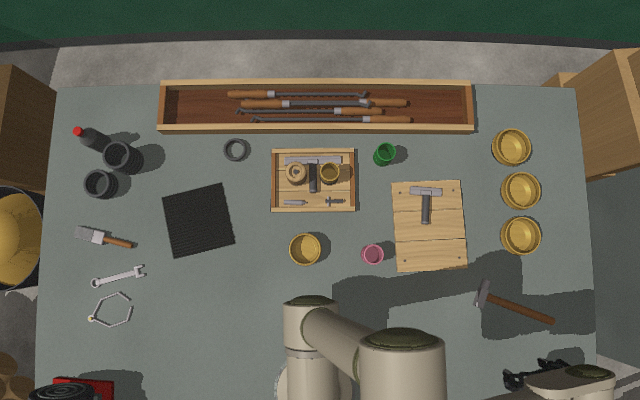

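View pics/side0.png

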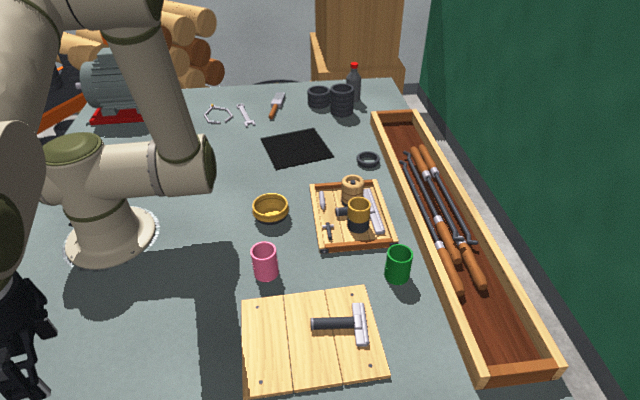

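The top view shows the tray at (313,180) with the chuck to the left of the stem (296,172) and the brass cup to the right (330,172). The board is on the right (430,226) and the mat on the left (198,220). The bowl is at (305,249). The cup look-alikes are green (384,154) and pink (372,254), and the brass cup in the tray is the one meant. I'll enlarge these areas.

Run:
```python
import cv2,numpy as np
t=cv2.imread("pics/top0.png")
f=lambda x0,y0,w,h,s:cv2.resize(t[y0:y0+h,x0:x0+w],None,fx=s,fy=s,interpolation=cv2.INTER_CUBIC)
cv2.imwrite("pics/tray.png",f(263,142,100,75,8))
cv2.imwrite("pics/mb.png",np.hstack([f(158,178,80,100,5),f(390,175,80,100,5)]))
t=cv2.imread("pics/side0.png")
cv2.imwrite("pics/trayS.png",f(300,168,100,75,8))
```

```text
(no output)
```

View pics/tray.png

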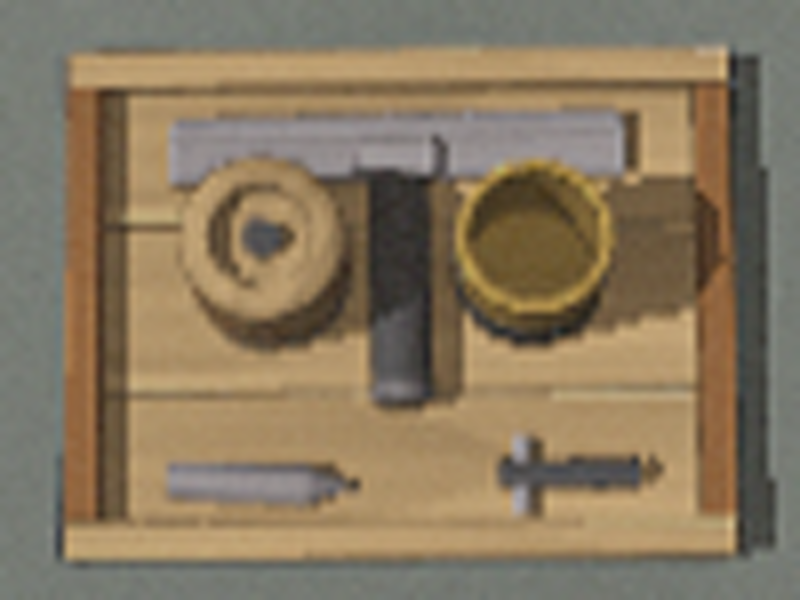

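View pics/mb.png

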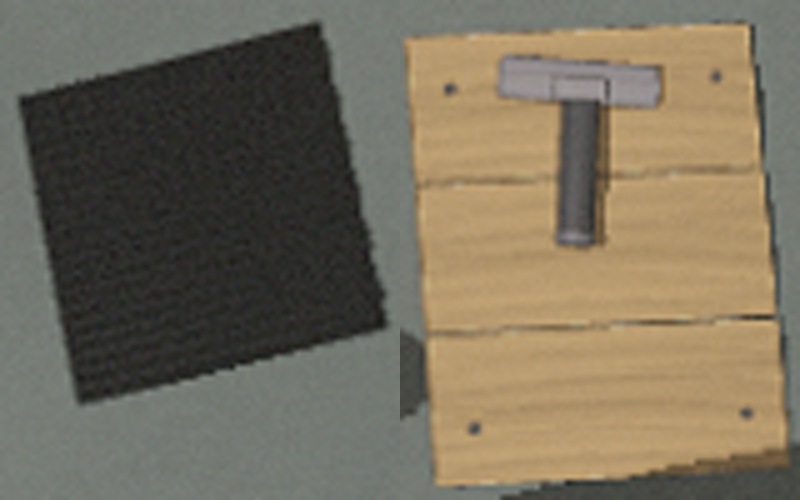

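View pics/trayS.png

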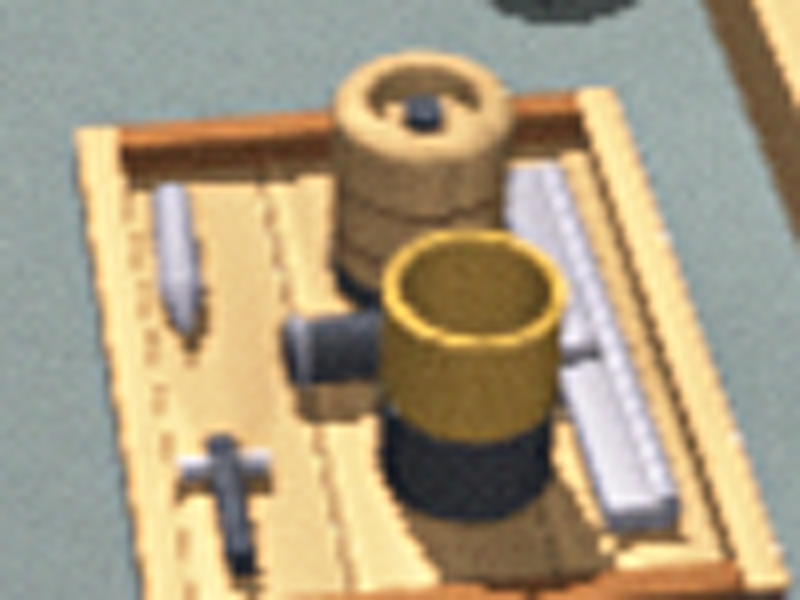

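Confirmed in the crops: the brass cup with the dark foot has its rim centre at crop (534,238). The chuck's top centre is at (262,240). The long rest's bar corners run from (170,120) to (625,172). Next I'll turn these into positions.

```bash
cat > h.py <<'E'
import cv2,numpy as np,json
from rig import ctrl
from scipy.spatial.transform import Rotation as R
np.set_printoptions(precision=1,suppress=True)
K={"top":(373.35650209,315.56442609,198.16374336,-0.08907852,[2.15019537,-2.14740145,0.14122603],[-3.72498932,575.07326775,1091.94834902]),
"side":(410.15765035,319.96623998,207.65397218,-0.03683151,[2.28235804,-0.12617922,0.04382849],[-552.00833127,75.91896054,1073.61782299])}
def cal(cam):
    f,cx,cy,k,r,t=K[cam]
    return np.array([[f,0,cx],[0,f,cy],[0,0,1.]]),np.array([k,0,0,0,0.]),np.array(r),np.array(t)
def w(cam,pts,z):
    A,D,r,t=cal(cam); q=cv2.undistortPoints(np.array(pts,float).reshape(-1,1,2),A,D).reshape(-1,2)
    M=cv2.Rodrigues(r)[0]; c=-M.T@t; d=np.c_[q,np.ones(len(q))]@M
    return c+d*((z-c[2])/d[:,2])[:,None]
def proj(cam,P):
    A,D,r,t=cal(cam); return cv2.projectPoints(np.array(P,float).reshape(-1,1,3),r,t,A,D)[0].reshape(-1,2)
def crop(pts,x0,y0,s): return (np.array(pts,float)+.5)/s-.5+[x0,y0]
def st():
    s=ctrl.sense(); m=R.from_quat(s["ee_rot"],scalar_first=True).as_matrix()
    print("t",s["time_s"],"pos",s["eef_pos"],"xaxis deg",np.degrees(np.arctan2(m[1,0],m[0,0])),"zax",m[:,2],"w",s["grip_width"],"gf",s["grip_force"],"F",s["force"]); return s,m
def goto(x,y,z,yaw=None):
    """remaining shift in tool axes; yaw= wanted tool x-axis heading, deg; assumes tool down"""
    s,m=st(); a=np.degrees(np.arctan2(m[1,0],m[0,0]))
    print("shift",m.T@(np.array([x,y,z])-s["eef_pos"]), "turn z units", None if yaw is None else -(yaw-a)/6)
E
python3 - <<'E'
from h import *
for c in K:
    A,D,r,t=cal(c); print(c,-cv2.Rodrigues(r)[0].T@t)
T=lambda p,z:w("top",crop(p,263,142,8),z)
print("tray",T([(70,52),(728,48),(737,553),(65,556)],22), T([(70,52),(728,48),(737,553),(65,556)],22).mean(0))
print("chuck",T([(262,240)],84)); print("cup",T([(534,238)],86))
S=lambda p,z:w("side",crop(p,300,168,8),z)
print("sides chuck, cup",S([(423,108)],84),S([(475,289)],86), "bar",S([(508,165),(558,165),(678,500),(612,520)],20))
b=T([(170,120),(627,112),(625,172),(172,180)],20);print("bar",b,b.mean(0))
print("stem",T([(402,400),(402,250)],20))
B=lambda p,z:w("top",crop(p,310,175,5),z)
b=B([(405,38),(750,24),(789,462),(437,487)],12);print("board",b,b.mean(0))
b=B([(500,57),(662,67),(658,107),(498,96)],24);print("sbar",b,b.mean(0)); print("sstem",B([(575,242),(582,120)],24))
M=w("top",crop([(20,98),(320,22),(386,326),(80,405)],158,178,5),4);print("mat",M,M.mean(0))
print("bowl",w("top",[(305,249)],46),"pink",w("top",[(372,250)],78),"green",w("top",[(384,150)],78))
E
```

```text
top [ 421.8   -8.4 1159.8]
side [ 476.  -816.   755.4]
tray [[ 736.3  136.5   22. ]
 [ 737.9 -122.    22. ]
 [ 538.8 -122.8   22. ]
 [ 537.4  134.7   22. ]] [637.6   6.6  22. ]
chuck [[647.8  56.5  84. ]]
cup [[648.2 -43.4  86. ]]
sides chuck, cup [[649.7  52.7  84. ]] [[649.9 -44.5  86. ]] bar [[691.1  98.4  20. ]
 [709.   96.3  20. ]
 [713.3 -79.2  20. ]
 [690.3 -85.7  20. ]]
bar [[709.3  96.9  20. ]
 [712.5 -82.2  20. ]
 [688.5 -81.2  20. ]
 [685.2  95.8  20. ]] [698.9   7.3  20. ]
stem [[598.3   5.6  20. ]
 [657.3   5.8  20. ]]
board [[ 629.5 -237.6   12. ]
 [ 639.1 -458.3   12. ]
 [ 365.5 -470.3   12. ]
 [ 352.4 -250.9   12. ]] [ 496.6 -354.3   12. ]
sbar [[ 615.5 -294.2   24. ]
 [ 609.4 -396.    24. ]
 [ 584.3 -392.4   24. ]
 [ 591.  -292.2   24. ]] [ 600.1 -343.7   24. ]
sstem [[ 500.7 -337.    24. ]
 [ 576.1 -344.2   24. ]]
mat [[582.5 487.    4. ]
 [631.2 294.7   4. ]
 [440.2 246.9   4. ]
 [389.7 438.4   4. ]] [510.9 366.8   4. ]
bowl [[422.2  28.   46. ]] pink [[ 419.3 -165.9   78. ]] green [[ 715.2 -207.4   78. ]]
```

Every position agrees with the stated sizes, with gaps of about 6 and 9 mm. In world mm:

| Thing | x | y | Heading (deg) |
|---|---|---|---|
| Chuck | 649.5 | 55.7 | – |
| Cup | 649 | -43.5 | – |
| Long rest grip | 665 | 6.8 | 0.8 |
| Short rest grip | 567 | -341.5 | -3.7 |
| Board centre | 496.6 | -354.3 | 2.7 |
| Mat centre | 511 | 367 | 14 |

The chuck goes first because it is nearest the mat.

```bash
python3 -m inch '26 -28 3 0 0 0.5;26 -28 3 0 0 0.5;26 -28 3 0 0 0.5;26 -28 3 0 0 0.5;26 -28 3 0 0 0.42;26 -28 3 0 0 0;26 -28 3 0 0 0;26 -28 3 0 0 0;26 -28 3 0 0 0;26 -28 3 0 0 0' 1 50
python3 -m inch '26 -28 3 0 0 0;26 -28 3 0 0 0;26 -28 3 0 0 0;26 -28 3 0 0 0;26 -28 3 0 0 0;26 -28 3 0 0 0;26 -28 3 0 0 0;20 -25 3 0 0 0;0 -10 0 0 0 0;0 0 0 0 0 0'
python3 -c "
from h import *
goto(649.5,55.7,150,0)"
```

```text
time_s: 0.93
eef_pos: [370.1, -209.1, 201.1]
ee_rot: [0.0, 1.0, 0.0, 0.0]
force: [0.1, -0.3, 0.6]
grip_width: 0.998
grip_force: 0.0
time_s: 1.77
eef_pos: [571.0, 22.4, 176.4]
ee_rot: [-0.0, 1.0, 0.002, -0.001]
force: [-0.5, -0.4, 0.5]
grip_width: 1.0
grip_force: 0.0
t 1.7667 pos [571.   22.4 176.4] xaxis deg 0.20042231224263754 zax [-0.  0. -1.] w 1.0000227296579975 gf 0.0 F [-0.5 -0.4  0.5]
shift [ 78.6 -33.   26.3] turn z units 0.033403718707106254
```

```bash
python3 -m inch '26 -11 5 0 0 0;26 -11 5 0 0 0;26 -11 5 0 0 0;0 0 11 0 0 0;0 0 15 0 0 0;0 0 15 0 0 0;0 0 10 0 0 0;0 0 0 0 0 0;0 0 0 0 0 0;0 0 0 0 0 0'
python3 - <<'E'
from h import *
goto(649.5,55.7,40,0)
c=ctrl.capture("side")["image"][130:250,270:430,::-1]
cv2.imwrite("pics/s1.png",cv2.resize(c,None,fx=5,fy=5,interpolation=cv2.INTER_CUBIC))
E
```

```text
time_s: 2.6
eef_pos: [649.4, 52.8, 112.5]
ee_rot: [0.0, 1.0, -0.0, 0.001]
force: [-0.1, 0.8, 1.4]
grip_width: 1.001
grip_force: 0.0
t 2.6 pos [649.4  52.8 112.5] xaxis deg -0.004159812198104206 zax [ 0. -0. -1.] w 1.0009593455505752 gf 0.0 F [-0.1  0.8  1.4]
shift [ 0.  -2.9 72.5] turn z units -0.0006933020330173677
```

View pics/s1.png

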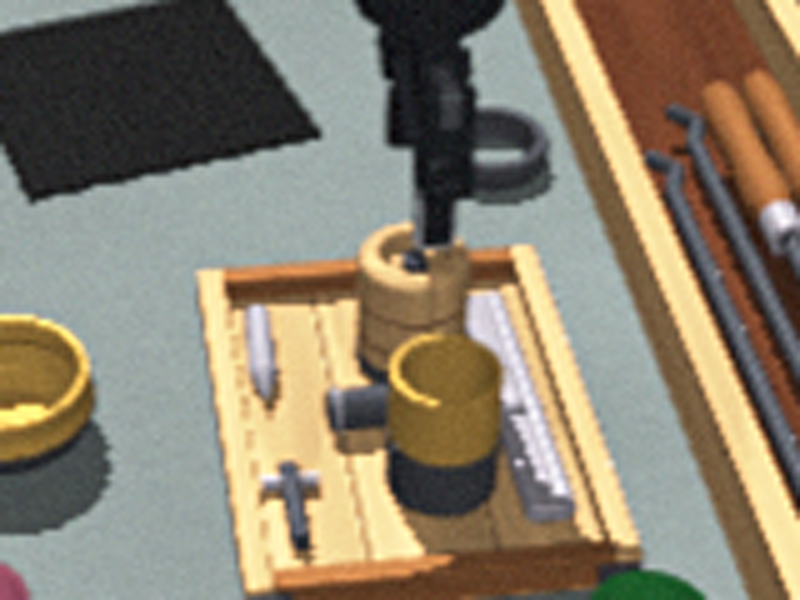

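The side view shows the near fingertip at about (433,240) in the crop, squarely in front of the chuck. I'll descend and grip.

```bash
python3 -m inch '0 -2.9 8 0 0 0;0 0 13 0 0 0;0 0 13 0 0 0;0 0 13 0 0 0;0 0 12 0 0 0;0 0 8 0 0 0;0 0 5.5 0 0 0;0 0 0 0 0 0;0 0 0 0 0 0;0 0 0 0 0 0'
python3 -m inch '0 0 0 0 0 0;0 0 0 0 0 0;0 0 0 0 0 0;0 0 0 0 0 0;0 0 0 0 0 0;0 0 0 0 0 0;0 0 0 0 0 0;0 0 0 0 0 0;0 0 0 0 0 0;0 0 0 0 0 0' 0 45
```

```text
time_s: 3.48
eef_pos: [649.6, 56.2, 39.5]
ee_rot: [0.0, 1.0, 0.0, 0.001]
force: [-0.1, -0.8, 0.2]
grip_width: 1.0
grip_force: 0.0
time_s: 4.32
eef_pos: [649.6, 56.1, 39.6]
ee_rot: [0.0, 1.0, 0.0, 0.001]
force: [-0.4, 0.2, 5.0]
grip_width: 0.715
grip_force: 49.2
```

```bash
python3 -m inch '0 0 -10 0 0 0;0 0 -25 0 0 0;0 0 -25 0 0 0;0 -10 -20 0 0 0;-10 -25 0 0 0 0;-18 -30 0 0 0 0;-18 -30 0 0 0 0;-18 -30 0 0 0 0;-18 -30 0 0 0 0;-18 -30 0 0 0 0'
python3 -m inch '-18 -30 0 0 0 0;-18 -30 0 0 0 0;-18 -30 0 0 0 0;-18 -25 0 0 0 0;-10 0 0 0 0 0;0 0 20 0 0 0;0 0 20 0 0 0;0 0 15 0 0 0;0 0 0 0 0 0;0 0 0 0 0 0'
python3 -c "
from h import *
goto(467.4,356,35.8,0)"
```

```text
time_s: 5.15
eef_pos: [547.6, 242.4, 118.9]
ee_rot: [0.0, 1.0, 0.0, -0.0]
force: [-0.3, -0.1, -1.5]
grip_width: 0.715
grip_force: 49.6
time_s: 5.98
eef_pos: [466.7, 356.0, 63.8]
ee_rot: [0.0, 1.0, 0.0, -0.001]
force: [0.7, 0.5, -1.0]
grip_width: 0.714
grip_force: 49.8
t 5.9833 pos [466.7 356.   63.8] xaxis deg 0.02164785514581782 zax [-0. -0. -1.] w 0.7143175864299668 gf 49.773486256599426 F [ 0.7  0.5 -1. ]
shift [ 0.7 -0.  28. ] turn z units 0.0036079758576363034
```

```bash
python3 -m inch '0 0 8 0 0 0;0 0 8 0 0 0;0 0 6 0 0 0;0 0 3 0 0 0;0 0 1.5 0 0 0;0 0 1 0 0 0;0 0 0.5 0 0 0;0 0 0 0 0 0;0 0 0 0 0 0;0 0 0 0 0 0'
python3 -m inch '0 0 0 0 0 0;0 0 0 0 0 0;0 0 0 0 0 0;0 0 0 0 0 0;0 0 0 0 0 0;0 0 0 0 0 0;0 0 0 0 0 0;0 0 0 0 0 0;0 0 0 0 0 0;0 0 0 0 0 0' 1
```

```text
time_s: 6.82
eef_pos: [467.1, 356.2, 36.0]
ee_rot: [-0.0, 1.0, 0.0, 0.0]
force: [0.5, -0.2, -2.3]
grip_width: 0.711
grip_force: 49.8
time_s: 7.65
eef_pos: [467.0, 356.1, 35.8]
ee_rot: [-0.0, 1.0, 0.0, 0.0]
force: [-0.2, 0.6, 1.6]
grip_width: 1.002
grip_force: 0.0
```

```bash
python3 -m inch '0 0 -15 0 0 0;0 0 -30 0 0 0;0 0 -30 0 0 0;0 10 -15 0 0 0;15 33 0 0 0 0;15 33 0 0 0 0;15 33 0 0 0 0;15 33 0 0 0 0;15 33 0 0 0 0;15 33 0 0 0 0'
python3 -m inch '15 33 0 0 0 0;15 33 0 0 0 0;15 33 0 0 0 0;15 33 0 0 0 0;15 33 0 0 0 0;17 20 0 0 0 0;0 0 5 0 0 0;0 0 5 0 0 0;0 0 0 0 0 0;0 0 0 0 0 0'
python3 -c "
from h import *
goto(649,-43.5,40,0)"
```

```text
time_s: 8.48
eef_pos: [557.6, 146.5, 125.9]
ee_rot: [-0.0, 1.0, 0.0, 0.0]
force: [0.6, 0.9, 0.4]
grip_width: 0.999
grip_force: 0.0
time_s: 9.32
eef_pos: [648.6, -35.7, 115.4]
ee_rot: [-0.0, 1.0, 0.001, -0.001]
force: [-0.1, 0.0, 0.5]
grip_width: 0.998
grip_force: 0.0
t 9.3167 pos [648.6 -35.7 115.4] xaxis deg 0.09093247418223352 zax [-0.  0. -1.] w 0.9984082946067667 gf 0.0 F [-0.1  0.   0.5]
shift [ 0.5  7.9 75.4] turn z units 0.015155412363705587
```

```bash
python3 -m inch '0.5 7.9 0 0 0 0;0 0 12 0 0 0;0 0 13 0 0 0;0 0 14 0 0 0;0 0 13 0 0 0;0 0 12 0 0 0;0 0 8 0 0 0;0 0 3.4 0 0 0;0 0 0 0 0 0;0 0 0 0 0 0'
python3 -m inch '0 0 0 0 0 0;0 0 0 0 0 0;0 0 0 0 0 0;0 0 0 0 0 0;0 0 0 0 0 0;0 0 0 0 0 0;0 0 0 0 0 0;0 0 0 0 0 0;0 0 0 0 0 0;0 0 0 0 0 0' 0 45
python3 -m inch '0 0 -10 0 0 0;0 0 -25 0 0 0;0 0 -25 0 0 0;0 -10 -20 0 0 0;-7 -30 0 0 0 0;-7 -35 0 0 0 0;-7 -35 0 0 0 0;-7 -35 0 0 0 0;-7 -35 0 0 0 0;-7 -35 0 0 0 0'
python3 -c "
from h import *
goto(554.6,378,36,0)"
```

```text
time_s: 10.15
eef_pos: [649.9, -44.7, 40.8]
ee_rot: [0.0, 1.0, 0.0, 0.0]
force: [0.5, -0.1, 0.6]
grip_width: 1.0
grip_force: 0.0
time_s: 10.98
eef_pos: [650.1, -44.8, 41.3]
ee_rot: [0.0, 1.0, 0.0, 0.001]
force: [-1.2, 0.9, 6.1]
grip_width: 0.666
grip_force: 48.7
time_s: 11.82
eef_pos: [606.6, 171.8, 120.4]
ee_rot: [0.0, 1.0, 0.0, -0.0]
force: [0.2, -0.2, -2.2]
grip_width: 0.663
grip_force: 49.0
t 11.8167 pos [606.6 171.8 120.4] xaxis deg 0.012336882459042681 zax [-0. -0. -1.] w 0.6633378283612228 gf 49.02916238643229 F [ 0.2 -0.2 -2.2]
shift [ -51.9 -206.2   84.5] turn z units 0.0020561470765071135
```

```bash
python3 -m inch '-8 -35 0 0 0 0;-8 -35 0 0 0 0;-8 -35 0 0 0 0;-8 -35 0 0 0 0;-8 -35 0 0 0 0;-9 -24 0 0 0 0;-2.9 -7.2 12 0 0 0;0 0 20 0 0 0;0 0 20 0 0 0;0 0 10 0 0 0'
python3 -c "
from h import *
goto(554.6,378,37,0)"
```

```text
time_s: 12.65
eef_pos: [554.3, 375.6, 55.3]
ee_rot: [0.001, 1.0, 0.0, -0.002]
force: [0.1, -0.6, -3.5]
grip_width: 0.661
grip_force: 49.0
t 12.65 pos [554.3 375.6  55.3] xaxis deg 0.023954849659738747 zax [-0. -0. -1.] w 0.661110112599831 gf 48.99906177073717 F [ 0.1 -0.6 -3.5]
shift [ 0.4 -2.5 18.3] turn z units 0.003992474943289791
```

```bash
python3 -m inch '0 0 0 0 0 0;0 0 6 0 0 0;0 0 5 0 0 0;0 0 3 0 0 0;0 0 1 0 0 0;0 0 0.5 0 0 0;0 0 0 0 0 0;0 0 0 0 0 0;0 0 0 0 0 0;0 0 0 0 0 0'
python3 -c "
from h import *
goto(554.6,378,37,0)"
```

```text
time_s: 13.48
eef_pos: [555.7, 376.5, 43.1]
ee_rot: [-0.0, 1.0, 0.0, 0.0]
force: [0.3, -0.2, -2.6]
grip_width: 0.655
grip_force: 49.0
t 13.4833 pos [555.7 376.5  43.1] xaxis deg 0.021400895128365197 zax [ 0.  0. -1.] w 0.6554207462399682 gf 49.04947799630463 F [ 0.3 -0.2 -2.6]
shift [-1.1 -1.5  6.1] turn z units 0.0035668158547275328
```

```bash
python3 -m inch '0 0 2 0 0 0;0 0 2 0 0 0;0 0 1 0 0 0;0 0 0.5 0 0 0;0 0 0.3 0 0 0;0 0 0 0 0 0;0 0 0 0 0 0;0 0 0 0 0 0;0 0 0 0 0 0;0 0 0 0 0 0'
python3 - <<'E'
from h import *
goto(554.6,378,37,0)
c=ctrl.capture("side")["image"][70:200,230:390,::-1]
cv2.imwrite("pics/s2.png",cv2.resize(c,None,fx=4.5,fy=4.5,interpolation=cv2.INTER_CUBIC))
E
```

```text
time_s: 14.32
eef_pos: [555.6, 376.5, 37.3]
ee_rot: [-0.0, 1.0, 0.0, 0.0]
force: [-1.8, -0.6, 2.4]
grip_width: 0.661
grip_force: 49.5
t 14.3167 pos [555.6 376.5  37.3] xaxis deg 0.025042169038904504 zax [ 0.  0. -1.] w 0.6613399308543997 gf 49.47229645214975 F [-1.8 -0.6  2.4]
shift [-1.  -1.5  0.3] turn z units 0.004173694839817417
```

View pics/s2.png

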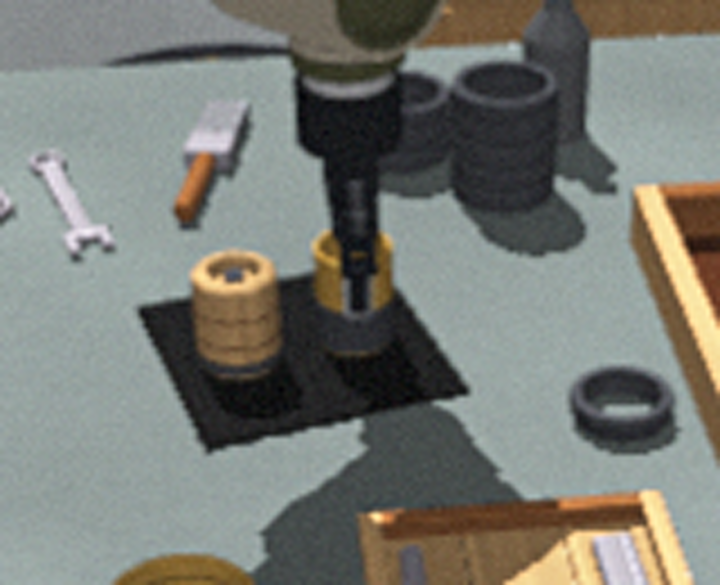

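The side view shows the chuck upright on the mat (crop 237,315) and the cup standing on it in the grip (353,300). I'll release it and go to the long rest.

```bash
python3 -m inch '0 0 0 0 0 0;0 0 0 0 0 0;0 0 0 0 0 0;0 0 0 0 0 0;0 0 0 0 0 0;0 0 0 0 0 0;0 0 0 0 0 0;0 0 -10 0 0 0;0 0 -25 0 0 0;0 0 -25 0 0 0' 1
python3 -m inch '0 0 -20 0 0 0;10 35 0 0 0 0;10 35 0 0 0 0;10 35 0 0 0 0;10 35 0 0 0 0;10 35 0 0 0 0;10 35 0 0 0 0;10 35 0 0 0 0;10 35 0 0 0 0;10 35 0 0 0 0'
python3 -m inch '10 35 0 0 0 0;9 20 0 0 0 0;0 0 10 0 0 0;0 0 10 0 0 0;0 0 10 0 0 0;0 0 10 0 0 0;0 0 5 0 0 0;0 0 0 0 0 0;0 0 0 0 0 0;0 0 0 0 0 0'
python3 - <<'E'
from h import *
goto(665,6.8,9.5,0.8)
c=ctrl.capture("top")["image"][:,:,::-1]; cv2.imwrite("pics/t3.png",c)
f=lambda x0,y0,w,h,s:cv2.resize(c[y0:y0+h,x0:x0+w],None,fx=s,fy=s,interpolation=cv2.INTER_CUBIC)
cv2.imwrite("pics/m3.png",np.hstack([f(158,178,80,90,5),f(268,140,80,90,5)]))
E
```

```text
time_s: 15.2
eef_pos: [555.2, 376.3, 97.8]
ee_rot: [0.0, 1.0, 0.0, -0.001]
force: [1.2, 0.2, 0.4]
grip_width: 1.001
grip_force: 0.0
time_s: 16.03
eef_pos: [646.1, 59.7, 118.2]
ee_rot: [0.0, 1.0, 0.0, 0.0]
force: [0.7, 0.0, 0.1]
grip_width: 1.0
grip_force: 0.0
time_s: 16.87
eef_pos: [665.0, 6.8, 72.7]
ee_rot: [0.0, 1.0, 0.0, 0.0]
force: [-0.4, 0.2, 0.3]
grip_width: 1.001
grip_force: 0.0
t 16.8667 pos [665.    6.8  72.7] xaxis deg 0.050806413039122304 zax [ 0. -0. -1.] w 1.0010945102392186 gf 0.0 F [-0.4  0.2  0.3]
shift [-0.1  0.  63.2] turn z units -0.12486559782681296
```

View pics/m3.png

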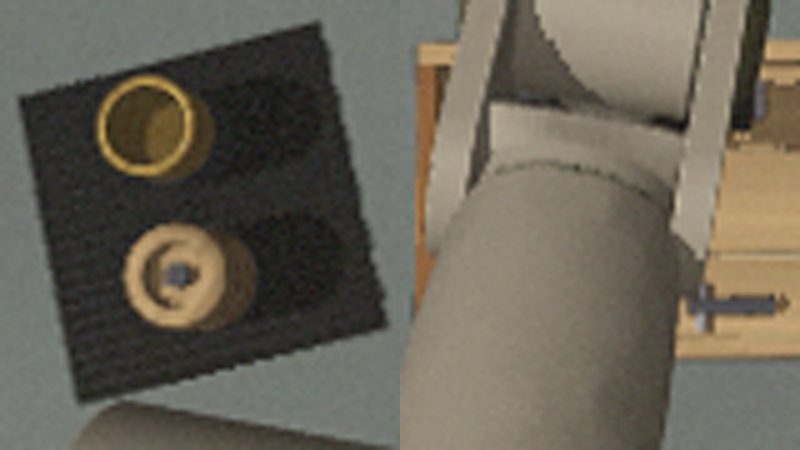

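Both stand upright on the mat: the cup's rim centre is at crop (145,127) and the chuck's top at (175,276). Now I'll descend on the long rest's stem and grip it.

```bash
python3 -m inch '0 0 10 0 0 -0.12;0 0 10 0 0 0;0 0 10 0 0 0;0 0 10 0 0 0;0 0 10 0 0 0;0 0 6 0 0 0;0 0 4 0 0 0;0 0 2 0 0 0;0 0 1 0 0 0;0 0 0 0 0 0'
python3 -m inch '0 0 0 0 0 0;0 0 0 0 0 0;0 0 0 0 0 0;0 0 0 0 0 0;0 0 0 0 0 0;0 0 0 0 0 0;0 0 0 0 0 0;0 0 0 0 0 0;0 0 0 0 0 0;0 0 0 0 0 0' 0 100
python3 - <<'E'
from h import *
st()
print(w("top",crop([(145.5,127)],158,178,5),82),w("top",crop([(175,276)],158,178,5),80))
E
```

```text
time_s: 17.75
eef_pos: [664.9, 6.5, 9.3]
ee_rot: [0.0, 1.0, 0.006, 0.0]
force: [-0.4, -0.6, -1.1]
grip_width: 0.998
grip_force: 0.0
time_s: 18.58
eef_pos: [664.9, 6.6, 9.7]
ee_rot: [-0.0, 1.0, 0.007, 0.0]
force: [-1.7, 1.4, 4.9]
grip_width: 0.245
grip_force: 98.0
t 18.5833 pos [664.9   6.6   9.7] xaxis deg 0.7498308049150354 zax [ 0.  0. -1.] w 0.2445230650379968 gf 97.9867959022522 F [-1.7  1.4  4.9]
[[554.5 376.3  82. ]] [[467.1 355.4  80. ]]
```

```bash
python3 -m inch '0 0 -2 0 0 0;0 0 -4 0 0 0;0 0 -6 0 0 0;0 0 -8 0 0 0;0 0 -10 0 0 0;0 0 -10 0 0 0;0 0 -10 0 0 0;0 0 0 0 0 0;0 0 0 0 0 0;0 0 0 0 0 0'
python3 - <<'E'
from h import *
goto(431.7,-357.4,13.5,2.7)
c=ctrl.capture("side")["image"][130:250,290:450,::-1]
cv2.imwrite("pics/s4.png",cv2.resize(c,None,fx=4.5,fy=4.5,interpolation=cv2.INTER_CUBIC))
E
```

```text
time_s: 19.42
eef_pos: [664.4, 6.5, 58.7]
ee_rot: [-0.0, 1.0, 0.006, -0.0]
force: [-0.5, -0.7, -6.9]
grip_width: 0.244
grip_force: 98.2
t 19.4167 pos [664.4   6.5  58.7] xaxis deg 0.7390344778240512 zax [-0.  0. -1.] w 0.24436484842695258 gf 98.1924569606781 F [-0.5 -0.7 -6.9]
shift [-237.4  360.9   45.4] turn z units -0.32682758702932485
```

View pics/s4.png

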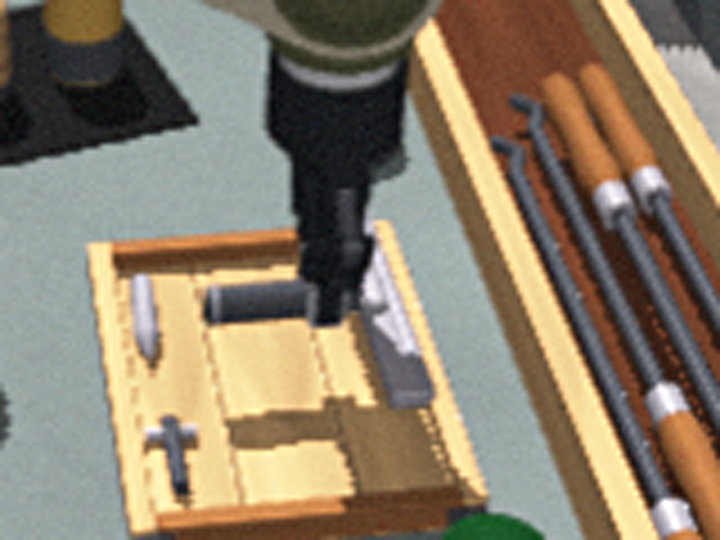

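The long rest hangs level in the fingers, and the 6.9 N reading matches its weight. I'll carry it to the board.

```bash
python3 -m inch '0 0 -10 0 0 0;0 0 -20 0 0 0;-5 8 -20 0 0 0;-10 15 0 0 0 0;-16 24 0 0 0 0;-18 28 0 0 0 0;-18 28 0 0 0 0;-18 28 0 0 0 0;-18 28 0 0 0 0;-18 28 0 0 0 0'
python3 -m inch '-18 28 0 0 0 -0.1;-18 28 0 0 0 -0.1;-18 28 0 0 0 -0.12;-18 28 0 0 0 0;-18 28 0 0 0 0;-14 20 0 0 0 0;-7 12 8 0 0 0;0 0 15 0 0 0;0 0 10 0 0 0;0 0 0 0 0 0'
python3 -c "
from h import *
goto(431.7,-357.4,13.7,2.7)"
```

```text
time_s: 20.3
eef_pos: [545.2, -183.2, 109.7]
ee_rot: [0.0, 1.0, 0.007, 0.0]
force: [0.8, -1.0, -6.2]
grip_width: 0.243
grip_force: 98.6
time_s: 21.13
eef_pos: [440.7, -356.3, 73.7]
ee_rot: [-0.002, 1.0, 0.023, -0.001]
force: [-0.5, 0.5, -6.6]
grip_width: 0.242
grip_force: 98.6
t 21.1333 pos [ 440.7 -356.3   73.7] xaxis deg 2.679575689723919 zax [-0.  0. -1.] w 0.24207869301825174 gf 98.59646558761597 F [-0.5  0.5 -6.6]
shift [-8.8  0.9 60. ] turn z units -0.003404051712680175
```

```bash
python3 -m inch '-8 1 6 0 0 0;0 0 12 0 0 0;0 0 12 0 0 0;0 0 10 0 0 0;0 0 6 0 0 0;0 0 4 0 0 0;0 0 2 0 0 0;0 0 0 0 0 0;0 0 0 0 0 0;0 0 0 0 0 0'
python3 -c "
from h import *
goto(431.7,-357.4,13.7,2.7)"
```

```text
time_s: 21.97
eef_pos: [433.6, -359.5, 24.6]
ee_rot: [0.0, 1.0, 0.023, 0.0]
force: [-0.1, 0.7, -6.8]
grip_width: 0.242
grip_force: 98.8
t 21.9667 pos [ 433.6 -359.5   24.6] xaxis deg 2.6664539112321846 zax [ 0. -0. -1.] w 0.24177011436824844 gf 98.81197929382324 F [-0.1  0.7 -6.8]
shift [-1.8 -2.2 10.9] turn z units -0.005591014794635936
```

```bash
python3 -m inch '-1.8 -2.2 3 0 0 0;0 0 3 0 0 0;0 0 2 0 0 0;0 0 1 0 0 0;0 0 0.8 0 0 0;0 0 0.5 0 0 0;0 0 0.5 0 0 0;0 0 0 0 0 0;0 0 0 0 0 0;0 0 0 0 0 0'
python3 -c "
from h import *
goto(431.7,-357.4,13.7,2.7)"
```

```text
time_s: 22.8
eef_pos: [431.5, -357.2, 13.7]
ee_rot: [0.0, 1.0, 0.023, 0.0]
force: [-2.2, 3.4, 2.3]
grip_width: 0.243
grip_force: 99.7
t 22.8 pos [ 431.5 -357.2   13.7] xaxis deg 2.6614048660988305 zax [ 0. -0. -1.] w 0.24342083408289186 gf 99.70505118370056 F [-2.2  3.4  2.3]
shift [0.2 0.2 0. ] turn z units -0.006432522316861607
```

```bash
python3 -m inch '0 0 0 0 0 0;0 0 0 0 0 0;0 0 0 0 0 0;0 0 0 0 0 0;0 0 0 0 0 0;0 0 0 0 0 0;0 0 0 0 0 0;0 0 -10 0 0 0;0 0 -25 0 0 0;0 0 -25 0 0 0' 1
python3 -m inch '20 -2 0 0 0 0;34 -2.5 0 0 0 0;34 -2.5 0 0 0 0;34 -2.5 0 0 0 0;14 0 0 0 0 0;0 0 0 0 0 0.5;0 0 0 0 0 0.56;0 0 0 0 0 0;0 0 0 0 0 0;0 0 0 0 0 0'
python3 - <<'E'
from h import *
goto(567,-341.5,13.5,-3.7)
c=ctrl.capture("side")["image"][270:400,220:410,::-1]
cv2.imwrite("pics/s5.png",cv2.resize(c,None,fx=4,fy=4,interpolation=cv2.INTER_CUBIC))
E
```

```text
time_s: 23.63
eef_pos: [431.2, -356.8, 74.1]
ee_rot: [-0.001, 1.0, 0.023, -0.0]
force: [-0.2, -0.8, 1.0]
grip_width: 1.005
grip_force: 0.0
time_s: 24.47
eef_pos: [566.8, -341.4, 73.8]
ee_rot: [0.0, 1.0, -0.032, 0.0]
force: [-0.2, 0.5, 0.3]
grip_width: 0.995
grip_force: 0.0
t 24.4667 pos [ 566.8 -341.4   73.8] xaxis deg -3.6189634234007046 zax [ 0. -0. -1.] w 0.9949922036837382 gf 0.0 F [-0.2  0.5  0.3]
shift [ 0.2  0.  60.3] turn z units 0.013506096099882589
```

View pics/s5.png

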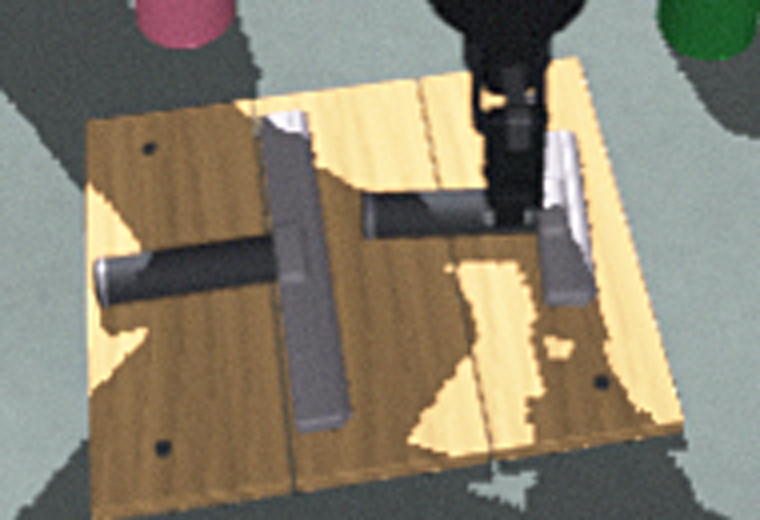

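```bash
python3 - <<'E'
from h import *
C=lambda p,z:w("side",crop(p,220,270,4),z)
print(C([(548,302),(594,301)],12),C([(541,210),(544,132),(577,134)],24),"stemend",C([(366,214)],24))
E
python3 -m inch '0.2 0 10 0 0 0;0 0 10 0 0 0;0 0 10 0 0 0;0 0 10 0 0 0;0 0 8 0 0 0;0 0 6 0 0 0;0 0 4 0 0 0;0 0 2 0 0 0;0 0 0.3 0 0 0;0 0 0 0 0 0'
python3 -c "
from h import *
st()"
```

```text
[[ 587.6 -388.9   12. ]
 [ 610.6 -391.    12. ]] [[ 591.3 -343.5   24. ]
 [ 601.  -295.7   24. ]
 [ 618.4 -299.    24. ]] stemend [[ 501.4 -335.7   24. ]]
time_s: 25.35
eef_pos: [567.2, -341.4, 13.2]
ee_rot: [0.0, 0.999, -0.032, 0.0]
force: [-0.9, -0.6, 0.4]
grip_width: 0.995
grip_force: 0.0
t 25.35 pos [ 567.2 -341.4   13.2] xaxis deg -3.6959377250605496 zax [ 0. -0. -1.] w 0.994667660798697 gf 0.0 F [-0.9 -0.6  0.4]
```

```bash
python3 -m inch '0 0 0 0 0 0;0 0 0 0 0 0;0 0 0 0 0 0;0 0 0 0 0 0;0 0 0 0 0 0;0 0 0 0 0 0;0 0 0 0 0 0;0 0 0 0 0 0;0 0 0 0 0 0;0 0 0 0 0 0' 0 100
python3 -m inch '0 0 -3 0 0 0;0 0 -6 0 0 0;0 0 -12 0 0 0;0 0 -18 0 0 0;0 0 -20 0 0 0;0 0 -20 0 0 0;0 0 -11 0 0 0;3 -14 0 0 0 0;5 -24 0 0 0 0;7 -33 0 0 0 0'
python3 -m inch '7 -33 0 0 0 0;7 -33 0 0 0 0;7 -33 0 0 0 0;7 -33 0 0 0 0;7 -33 0 0 0 0;7 -33 0 0 0 0;7 -33 0 0 0 0;7 -30 0 0 0 0;7 -15 0 0 0 -0.35;0 0 0 0 0 -0.4'
python3 -c "
from h import *
goto(664.9,6.6,9.9,0.8)"
```

```text
time_s: 26.18
eef_pos: [567.2, -341.5, 13.6]
ee_rot: [0.0, 0.999, -0.032, 0.0]
force: [-1.4, 0.7, 5.7]
grip_width: 0.248
grip_force: 97.9
time_s: 27.02
eef_pos: [586.0, -271.5, 102.3]
ee_rot: [-0.0, 0.999, -0.034, -0.0]
force: [1.7, -0.2, -4.9]
grip_width: 0.245
grip_force: 98.4
time_s: 27.85
eef_pos: [667.4, 4.7, 102.0]
ee_rot: [-0.001, 1.0, 0.01, -0.001]
force: [-0.4, -0.7, -4.9]
grip_width: 0.243
grip_force: 98.6
t 27.85 pos [667.4   4.7 102. ] xaxis deg 1.1397685896301102 zax [-0.  0. -1.] w 0.24271697754419783 gf 98.61614227294922 F [-0.4 -0.7 -4.9]
shift [-2.4 -1.8 92.1] turn z units 0.05662809827168502
```

```bash
python3 -m inch '0 0 8 0 0 0;0 0 15 0 0 0;0 0 15 0 0 0;0 0 12 0 0 0;0 0 8 0 0 0;0 0 5 0 0 0;0 0 2 0 0 0;0 0 0 0 0 0;0 0 0 0 0 0;0 0 0 0 0 0'
python3 -c "
from h import *
goto(664.9,6.6,9.9,0.8)"
```

```text
time_s: 28.68
eef_pos: [667.7, -0.2, 38.8]
ee_rot: [0.0, 1.0, 0.007, 0.001]
force: [-0.3, 0.3, -4.2]
grip_width: 0.242
grip_force: 98.6
t 28.6833 pos [667.7  -0.2  38.8] xaxis deg 0.7928709026789423 zax [ 0. -0. -1.] w 0.24211579893056426 gf 98.57127785682678 F [-0.3  0.3 -4.2]
shift [-2.8 -6.8 28.9] turn z units -0.0011881828868429516
```

```bash
python3 -m inch '-2.8 -6.8 3 0 0 0;0 0 6 0 0 0;0 0 7 0 0 0;0 0 5 0 0 0;0 0 2 0 0 0;0 0 1 0 0 0;0 0 0 0 0 0;0 0 0 0 0 0;0 0 0 0 0 0;0 0 0 0 0 0'
python3 -c "
from h import *
goto(664.9,6.6,9.9,0.8)"
```

```text
time_s: 29.52
eef_pos: [664.5, 6.6, 14.3]
ee_rot: [0.0, 1.0, 0.007, 0.0]
force: [0.1, 0.0, -4.4]
grip_width: 0.246
grip_force: 98.6
t 29.5167 pos [664.5   6.6  14.3] xaxis deg 0.798478525106955 zax [ 0. -0. -1.] w 0.2459781965631407 gf 98.62086296081543 F [ 0.1  0.  -4.4]
shift [0.4 0.  4.4] turn z units -0.0002535791488408323
```

```bash
python3 -m inch '0.4 0 1.5 0 0 0;0 0 1 0 0 0;0 0 0.8 0 0 0;0 0 0.5 0 0 0;0 0 0.5 0 0 0;0 0 0 0 0 0;0 0 0 0 0 0;0 0 0 0 0 0;0 0 0 0 0 0;0 0 0 0 0 0'
python3 -m inch '0 0 0 0 0 0;0 0 0 0 0 0;0 0 0 0 0 0;0 0 0 0 0 0;0 0 0 0 0 0;0 0 0 0 0 0;0 0 0 0 0 0;0 0 -10 0 0 0;0 0 -30 0 0 0;0 0 -30 0 0 0' 1
python3 -m inch '0 0 -30 0 0 0.12;-10 -35 -5 0 0 0;-10 -35 0 0 0 0;-10 -35 0 0 0 0;-10 -35 0 0 0 0;-10 -35 0 0 0 0;-10 -35 0 0 0 0;-10 -35 0 0 0 0;-10 -35 0 0 0 0;-10 -35 0 0 0 0'
python3 - <<'E'
from h import *
goto(555.6,376.5,37,0)
c=ctrl.capture("top")["image"][:,:,::-1]; cv2.imwrite("pics/t6.png",c)
cv2.imwrite("pics/tr6.png",cv2.resize(c[142:217,263:363],None,fx=8,fy=8,interpolation=cv2.INTER_CUBIC))
E
```

```text
time_s: 30.35
eef_pos: [664.8, 6.7, 9.7]
ee_rot: [-0.0, 1.0, 0.007, -0.0]
force: [0.7, -0.7, -4.4]
grip_width: 0.244
grip_force: 98.7
time_s: 31.18
eef_pos: [664.1, 6.8, 80.2]
ee_rot: [-0.0, 1.0, 0.007, -0.001]
force: [1.2, 0.1, 0.3]
grip_width: 1.003
grip_force: 0.0
time_s: 32.02
eef_pos: [573.7, 323.3, 115.7]
ee_rot: [-0.0, 1.0, 0.001, 0.0]
force: [0.1, -0.2, -0.2]
grip_width: 1.0
grip_force: 0.0
t 32.0167 pos [573.7 323.3 115.7] xaxis deg 0.07827986810807208 zax [ 0.  0. -1.] w 0.9999574800709141 gf 0.0 F [ 0.1 -0.2 -0.2]
shift [-18.1 -53.2  78.7] turn z units 0.01304664468467868
```

View pics/tr6.png

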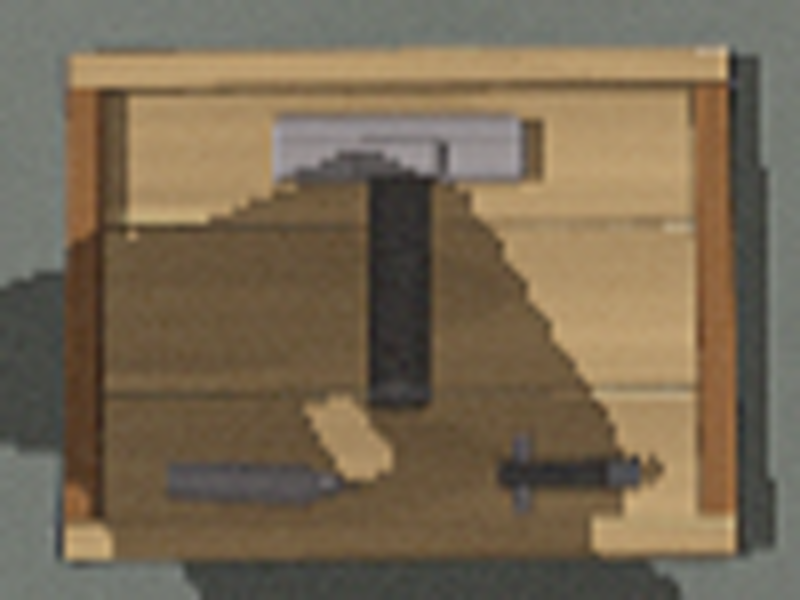

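The short rest lies in the tray with its bar at crop (275–523, 117–180) and its stem end at y≈405. That is within 1 mm and 1° of where the long rest lay. Next is the cup.

```bash
python3 -m inch '-9 -27 0 0 0 0;-9.1 -26.2 0 0 0 0;0 0 10 0 0 0;0 0 15 0 0 0;0 0 10 0 0 0;0 0 0 0 0 0;0 0 0 0 0 0;0 0 0 0 0 0;0 0 0 0 0 0;0 0 0 0 0 0'
python3 -c "
from h import *
goto(555.6,376.5,37,0)"
```

```text
time_s: 32.9
eef_pos: [556.6, 374.7, 80.5]
ee_rot: [-0.0, 1.0, 0.001, 0.001]
force: [-0.3, 0.3, -0.1]
grip_width: 1.0
grip_force: 0.0
t 32.9 pos [556.6 374.7  80.5] xaxis deg 0.06312735261845806 zax [ 0.  0. -1.] w 1.000480160426955 gf 0.0 F [-0.3  0.3 -0.1]
shift [-1.  -1.8 43.5] turn z units 0.010521225436409676
```

```bash
python3 -m inch '-1 -1.8 3 0 0 0;0 0 9 0 0 0;0 0 10 0 0 0;0 0 9 0 0 0;0 0 7 0 0 0;0 0 4 0 0 0;0 0 1.5 0 0 0;0 0 0 0 0 0;0 0 0 0 0 0;0 0 0 0 0 0'
python3 -m inch '0 0 0 0 0 0;0 0 0 0 0 0;0 0 0 0 0 0;0 0 0 0 0 0;0 0 0 0 0 0;0 0 0 0 0 0;0 0 0 0 0 0;0 0 0 0 0 0;0 0 0 0 0 0;0 0 0 0 0 0' 0 60
python3 -m inch '0 0 -4 0 0 0;0 0 -10 0 0 0;0 0 -20 0 0 0;0 0 -25 0 0 0;2 10 -21 0 0 0;5 22 0 0 0 0;7 33 0 0 0 0;8 35 0 0 0 0;8 35 0 0 0 0;8 35 0 0 0 0'
python3 -c "
from h import *
goto(650.1,-44.8,41,0)"
```

```text
time_s: 33.73
eef_pos: [555.4, 376.7, 36.7]
ee_rot: [-0.0, 1.0, 0.001, 0.0]
force: [-0.5, 0.7, 0.6]
grip_width: 0.998
grip_force: 0.0
time_s: 34.57
eef_pos: [555.6, 376.7, 36.9]
ee_rot: [-0.0, 1.0, 0.001, 0.001]
force: [1.1, -0.3, 5.3]
grip_width: 0.658
grip_force: 64.6
time_s: 35.4
eef_pos: [593.2, 205.1, 116.4]
ee_rot: [0.0, 1.0, 0.001, -0.0]
force: [1.7, -0.7, -3.6]
grip_width: 0.661
grip_force: 64.5
t 35.4 pos [593.2 205.1 116.4] xaxis deg 0.10641687025680938 zax [-0. -0. -1.] w 0.6613855301881778 gf 64.47251449339092 F [ 1.7 -0.7 -3.6]
shift [ 56.5 250.   75.4] turn z units 0.017736145042801563
```

```bash
python3 -m inch '8 35 0 0 0 0;8 35 0 0 0 0;8 35 0 0 0 0;8 35 0 0 0 0;8 35 0 0 0 0;8 35 0 0 0 0;5 22 0 0 0 0;3.5 14 0 0 0 0;0 4 5 0 0 0;0 0 10 0 0 0'
python3 -m inch '0 0 15 0 0 0;0 0 15 0 0 0;0 0 8 0 0 0;0 0 4 0 0 0;0 0 0 0 0 0;0 0 0 0 0 0;0 0 0 0 0 0;0 0 0 0 0 0;0 0 0 0 0 0;0 0 0 0 0 0'
python3 -c "
from h import *
goto(650.1,-44.8,41,0)"
```

```text
time_s: 36.23
eef_pos: [650.6, -43.5, 101.6]
ee_rot: [0.0, 1.0, 0.0, 0.001]
force: [0.7, -0.1, -3.9]
grip_width: 0.661
grip_force: 64.6
time_s: 37.07
eef_pos: [650.4, -43.4, 59.6]
ee_rot: [0.0, 1.0, 0.001, 0.0]
force: [-0.7, 0.1, -2.4]
grip_width: 0.658
grip_force: 64.5
t 37.0667 pos [650.4 -43.4  59.6] xaxis deg 0.07831693753289082 zax [ 0. -0. -1.] w 0.6578334801949762 gf 64.54542771913111 F [-0.7  0.1 -2.4]
shift [-0.3  1.4 18.6] turn z units 0.013052822922148469
```

```bash
python3 -m inch '-0.3 0.5 3 0 0 0;0 0 6 0 0 0;0 0 5 0 0 0;0 0 2 0 0 0;0 0 1 0 0 0;0 0 0.5 0 0 0;0 0 0.3 0 0 0;0 0 0 0 0 0;0 0 0 0 0 0;0 0 0 0 0 0'
python3 -c "
from h import *
goto(650.1,-43.9,41,0)"
```

```text
time_s: 37.9
eef_pos: [650.0, -43.9, 41.6]
ee_rot: [0.0, 1.0, 0.001, 0.0]
force: [0.2, 0.7, -2.6]
grip_width: 0.661
grip_force: 64.6
t 37.9 pos [650.  -43.9  41.6] xaxis deg 0.08176207896140421 zax [ 0. -0. -1.] w 0.6609814985301546 gf 64.55167100764811 F [ 0.2  0.7 -2.6]
shift [0.1 0.  0.6] turn z units 0.013627013160234035
```

```bash
python3 -m inch '0 0 0.3 0 0 0;0 0 0.3 0 0 0;0 0 0.3 0 0 0;0 0 0 0 0 0;0 0 0 0 0 0;0 0 0 0 0 0;0 0 0 0 0 0;0 0 0 0 0 0;0 0 0 0 0 0;0 0 0 0 0 0'
python3 -m inch '0 0 0 0 0 0;0 0 0 0 0 0;0 0 0 0 0 0;0 0 0 0 0 0;0 0 0 0 0 0;0 0 0 0 0 0;0 0 0 0 0 0;0 0 -10 0 0 0;0 0 -25 0 0 0;0 0 -30 0 0 0' 1
python3 -m inch '0 0 -20 0 0 0;-15 -33 0 0 0 0;-15 -33 0 0 0 0;-15 -33 0 0 0 0;-15 -33 0 0 0 0;-15 -33 0 0 0 0;-15 -33 0 0 0 0;-15 -33 0 0 0 0;-15 -33 0 0 0 0;-15 -33 0 0 0 0'
python3 -c "
from h import *
goto(467,356.1,36,0)"
```

```text
time_s: 38.73
eef_pos: [650.1, -43.8, 40.9]
ee_rot: [0.0, 1.0, 0.001, 0.0]
force: [-3.3, 0.1, 5.1]
grip_width: 0.659
grip_force: 65.0
time_s: 39.57
eef_pos: [649.1, -43.6, 105.3]
ee_rot: [-0.0, 1.0, 0.001, -0.002]
force: [0.1, -0.4, 1.1]
grip_width: 0.997
grip_force: 0.0
time_s: 40.4
eef_pos: [513.8, 254.5, 126.5]
ee_rot: [-0.0, 1.0, 0.001, 0.001]
force: [0.4, -0.5, 0.1]
grip_width: 0.997
grip_force: 0.0
t 40.4 pos [513.8 254.5 126.5] xaxis deg 0.07606569208438649 zax [ 0.  0. -1.] w 0.9969238032884039 gf 0.0 F [ 0.4 -0.5  0.1]
shift [ -46.7 -101.6   90.5] turn z units 0.012677615347397747
```

```bash
python3 -m inch '-15 -33 0 0 0 0;-15 -33 0 0 0 0;-12 -25 0 0 0 0;-4.7 -10.6 5 0 0 0;0 0 12 0 0 0;0 0 14 0 0 0;0 0 10 0 0 0;0 0 0 0 0 0;0 0 0 0 0 0;0 0 0 0 0 0'
python3 -c "
from h import *
goto(467,356.1,36,0)"
```

```text
time_s: 41.23
eef_pos: [468.3, 354.3, 85.3]
ee_rot: [-0.0, 1.0, 0.0, 0.001]
force: [1.1, -0.5, 0.0]
grip_width: 1.002
grip_force: 0.0
t 41.2333 pos [468.3 354.3  85.3] xaxis deg 0.049250286852324375 zax [ 0.  0. -1.] w 1.0024725234535015 gf 0.0 F [ 1.1 -0.5  0. ]
shift [-1.4 -1.8 49.3] turn z units 0.008208381142054062
```

```bash
python3 -m inch '-1.4 -1.8 4 0 0 0;0 0 10 0 0 0;0 0 11 0 0 0;0 0 10 0 0 0;0 0 8 0 0 0;0 0 4 0 0 0;0 0 2.3 0 0 0;0 0 0 0 0 0;0 0 0 0 0 0;0 0 0 0 0 0'
python3 -m inch '0 0 0 0 0 0;0 0 0 0 0 0;0 0 0 0 0 0;0 0 0 0 0 0;0 0 0 0 0 0;0 0 0 0 0 0;0 0 0 0 0 0;0 0 0 0 0 0;0 0 0 0 0 0;0 0 0 0 0 0' 0 50
python3 -m inch '0 0 -4 0 0 0;0 0 -10 0 0 0;0 0 -20 0 0 0;0 0 -25 0 0 0;6 10 -21 0 0 0;12 20 0 0 0 0;18 30 0 0 0 0;18 30 0 0 0 0;18 30 0 0 0 0;18 30 0 0 0 0'
python3 -c "
from h import *
goto(649.6,56.3,39.8,0)"
```

```text
time_s: 42.07
eef_pos: [466.6, 356.5, 35.7]
ee_rot: [-0.0, 1.0, 0.001, 0.0]
force: [-0.8, -1.0, -0.0]
grip_width: 1.004
grip_force: 0.0
time_s: 42.9
eef_pos: [466.6, 356.5, 35.8]
ee_rot: [-0.0, 1.0, 0.001, 0.001]
force: [-0.7, -1.1, 5.9]
grip_width: 0.715
grip_force: 54.4
time_s: 43.73
eef_pos: [556.9, 205.0, 115.7]
ee_rot: [0.0, 1.0, 0.001, -0.0]
force: [-0.1, 1.4, -2.0]
grip_width: 0.709
grip_force: 54.8
t 43.7333 pos [556.9 205.  115.7] xaxis deg 0.09848336651091491 zax [-0. -0. -1.] w 0.7089141736022605 gf 54.8134982585907 F [-0.1  1.4 -2. ]
shift [ 92.4 148.9  75.9] turn z units 0.016413894418485817
```

```bash
python3 -m inch '18 30 0 0 0 0;18 30 0 0 0 0;18 30 0 0 0 0;18 30 0 0 0 0;14 20 0 0 0 0;6.4 9 5 0 0 0;0 0 12 0 0 0;0 0 15 0 0 0;0 0 15 0 0 0;0 0 10 0 0 0'
python3 -m inch '0 0 0 0 0 0;0 0 0 0 0 0;0 0 0 0 0 0;0 0 0 0 0 0;0 0 0 0 0 0;0 0 0 0 0 0;0 0 0 0 0 0;0 0 0 0 0 0;0 0 0 0 0 0;0 0 0 0 0 0'
python3 -c "
from h import *
goto(649.2,56.3,39.8,0)"
```

```text
time_s: 44.57
eef_pos: [647.3, 59.3, 55.8]
ee_rot: [-0.0, 1.0, 0.001, -0.002]
force: [-0.7, -0.2, -1.5]
grip_width: 0.715
grip_force: 54.8
time_s: 45.4
eef_pos: [649.1, 57.6, 58.2]
ee_rot: [-0.0, 1.0, 0.001, 0.0]
force: [-0.1, -0.1, -1.4]
grip_width: 0.712
grip_force: 54.8
t 45.4 pos [649.1  57.6  58.2] xaxis deg 0.07769114151104027 zax [ 0.  0. -1.] w 0.711711880762421 gf 54.83591616153717 F [-0.1 -0.1 -1.4]
shift [ 0.1  1.3 18.4] turn z units 0.012948523585173378
```

```bash
python3 -m inch '0 1.3 3 0 0 0;0 0 6 0 0 0;0 0 5 0 0 0;0 0 2 0 0 0;0 0 1 0 0 0;0 0 0.5 0 0 0;0 0 0.5 0 0 0;0 0 0.3 0 0 0;0 0 0 0 0 0;0 0 0 0 0 0'
python3 -m inch '0 0 0 0 0 0;0 0 0 0 0 0;0 0 0 0 0 0;0 0 0 0 0 0;0 0 0 0 0 0;0 0 0 0 0 0;0 0 0 0 0 0;0 0 0 0 0 0;0 0 0 0 0 0;0 0 0 0 0 0'
python3 -c "
from h import *
goto(649.2,56.3,39.8,0)"
```

```text
time_s: 46.23
eef_pos: [649.2, 56.3, 40.0]
ee_rot: [0.0, 1.0, 0.001, 0.0]
force: [-0.5, 0.6, -1.4]
grip_width: 0.717
grip_force: 54.8
time_s: 47.07
eef_pos: [649.1, 56.3, 39.9]
ee_rot: [0.0, 1.0, 0.001, -0.0]
force: [0.1, 0.3, -2.0]
grip_width: 0.712
grip_force: 54.8
t 47.0667 pos [649.1  56.3  39.9] xaxis deg 0.08285462369443544 zax [-0. -0. -1.] w 0.7119881163598898 gf 54.837157130241394 F [ 0.1  0.3 -2. ]
shift [ 0.1 -0.   0.1] turn z units 0.013809103949072574
```

Nearly down. I'll lower 0.4 mm, release, clear away and look.

```bash
python3 -m inch '0 0 0.2 0 0 0;0 0 0.2 0 0 0;0 0 0 0 0 0;0 0 0 0 0 0;0 0 0 0 0 0;0 0 0 0 0 0;0 0 0 0 0 0;0 0 0 0 0 0;0 0 0 0 0 0;0 0 0 0 0 0'
python3 -m inch '0 0 0 0 0 0;0 0 0 0 0 0;0 0 0 0 0 0;0 0 0 0 0 0;0 0 0 0 0 0;0 0 0 0 0 0;0 0 0 0 0 0;0 0 -10 0 0 0;0 0 -25 0 0 0;0 0 -30 0 0 0' 1
python3 -m inch '0 0 -30 0 0 0;0 0 -30 0 0 0;-12 -35 0 0 0 0;-12 -35 0 0 0 0;-12 -35 0 0 0 0;-12 -35 0 0 0 0;-12 -35 0 0 0 0;-12 -35 0 0 0 0;-12 -35 0 0 0 0;-12 -35 0 0 0 0'
python3 - <<'E'
from h import *
st()
c=ctrl.capture("top")["image"][:,:,::-1]; cv2.imwrite("pics/t7.png",c)
cv2.imwrite("pics/tr7.png",cv2.resize(c[142:217,263:363],None,fx=8,fy=8,interpolation=cv2.INTER_CUBIC))
E
```

```text
time_s: 47.9
eef_pos: [649.2, 56.3, 39.8]
ee_rot: [0.0, 1.0, 0.001, 0.0]
force: [-3.2, -1.1, 5.3]
grip_width: 0.715
grip_force: 54.9
time_s: 48.73
eef_pos: [648.2, 56.3, 104.3]
ee_rot: [-0.0, 1.0, 0.001, -0.002]
force: [0.6, 0.4, 1.1]
grip_width: 1.005
grip_force: 0.0
time_s: 49.57
eef_pos: [551.9, 337.8, 165.6]
ee_rot: [-0.0, 1.0, 0.001, 0.0]
force: [0.9, 1.1, -0.0]
grip_width: 0.999
grip_force: 0.0
t 49.5667 pos [551.9 337.8 165.6] xaxis deg 0.08112403940710754 zax [ 0.  0. -1.] w 0.9990004993969948 gf 0.0 F [ 0.9  1.1 -0. ]
```

View pics/tr7.png

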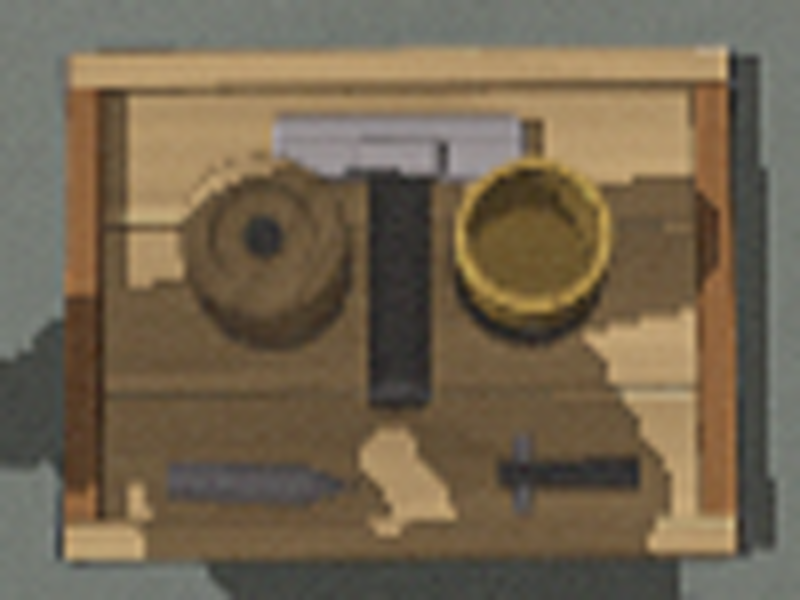

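View pics/t7.png

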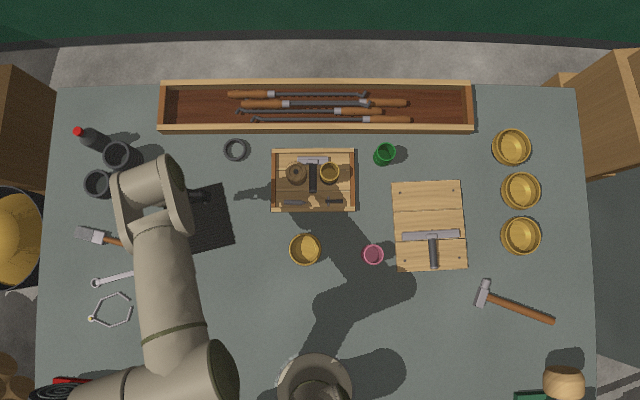

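The cup and chuck are back within about 1 mm: rim centre (533,238) against (534,238) before, and the chuck's hole unchanged at (264,237). The long rest lies on the board's near half at (432,245), and the bowl is untouched at (305,249).

```bash
python3 -c "
from rig import ctrl
print(ctrl.finish_job())"
```

```text
the job is handed in; nothing more can be done
None
```

The job is handed in, at about 50 s of the 138 s allowed: the short rest lies in the tray in the long one's place, the long rest lies on the near half of the board, the cup and chuck stand upright within about 1 mm of where they started, and the bowl was not touched.

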